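# Draw the gaping pine joint tight with the cam key

### The arm

A 6-joint arm with a two-finger parallel gripper is mounted at the origin on the work surface. World frame = base frame: x ahead of the robot, y to its left, z up, the work surface at z = 0. Lengths are in mm, angles in rad, forces in N, time in s.
With the tool pointing down it reaches from about 275 to 750 mm from the base axis. Payload 10.2 kg.
Tool frame: the origin (TCP) lies between the finger pads; the fingertips stand 17 mm ahead of it and the grasp point (between the pads) lies 2 mm behind it (tips_ahead is the distance from the TCP to the fingertips, in mm); z points along the fingers, y is the line along which they close (so a half turn about z gives the same grasp; the last joint's range is limited). The gripper opens to 85 mm and grips with 20 to 120 N. Pads are 22 mm wide; open, the fingers measure 114 mm over their backs; the gripper's body (76 mm by 85 mm) begins 54 mm behind the grasp point. The pads swing forward as they close: fully open they stand 13 mm farther back than shut.
Start: joints at [-1.324, 0.313, 1.498, -0, 1.331, -0.223], TCP at [237.661, -468.133, 248.294] pointing down, gripper open.
Joint ranges: [-2.94, 2.94], [-0.97, 2.17], [0.19, 2.56], [-1.23, 4.37], [0.02, 3.11], [-2.88, 2.88]. Speed limits (rad/s): [2.39, 2.39, 3.01, 3.14, 3.14, 3.14].

### API

Orientations are given as a unit quaternion [w, x, y, z].
In Python, from rig import sense, capture, finish_job, boxes_of, tips_ahead gives the robot as it stands.
- The arm moves only by the tool drive_tool, never from a script. Its argument "commands" is text: rows parted by semicolons, each of 7 numbers parted by spaces: the shift along the world's x, y, z in units of 0.1 m (1.0 is 0.1 m), then the turn, a rotation vector about the world's x, y, z in units of pi/4 rad (1.0 is pi/4 rad), then the opening in per cent of the stroke, from 0 (shut) to 100 (fully open). A call has 1 to 20 rows; each row shifts and turns the commanded pose from where the row before left it; what a row does not reach is not made up. A row lasts 1/12 s, in which the tool goes at most 41.7 mm and 7.16 degrees, less where a joint would pass 70% of its speed; a pose out of reach is approached as far as the arm can. A call with a number of a shift or a turn outside -1 to 1 is refused whole. A call with a gripper value outside its range is refused whole. The fingers move at their own pace and stop on an object; "force" is the grip in N (left out, the last holds). Time passes only in rows, so rows that do not move let the fingers close. It gives the time, the measured TCP pose, the force, the opening and the grip force at its end, in the units of the state.
- sense(): the state, without advancing time (a new reading comes with each control period).
- capture(name): name is "scene" or "top"; returns a dict with "pixels" (420x560x3 uint8, blue, green, red), "fov_y" (degrees; the focal length in pixels is half the picture's height over the tangent of half this angle, whatever the lens; pixels are square), "cx", "cy" (the principal point, pixels), "k1" (the pictures are not rectified: a ray, as slopes to the right and down, at radius r is drawn at 1 + k1 r^2 times it, then the intrinsics apply), "position" and "attitude" of the camera in the world. Camera axes: x right, y down, z forward; pixel columns grow to the right and rows downward; lengths in mm; the calibration is good to about 2 mm. A picture is of the moment at which its call begins. There is no depth.
- finish_job(): hands the job in; it is judged then, once.
Trained networks look in a picture, given as the dict that the camera call returned (one of the last four; its "shot" number tells which), for a name from the list of things; names that differ only in an ending like _2 or _b are one class to them, and where a whole thing is asked for, a point or a joint stands for the part that bears it (a point fixed in the world has none). Each returns a list of dicts, best first, with "confidence" (0 to 1); they miss things now and then, are a little off and sometimes report something else, mostly with a low value. They report only what shows in the picture. A call takes as long as a camera call. They do not tell look-alikes from the thing itself.
- boxes_of(picture, name): "position" ([column, row] in pixels, amid what is visible of it).
The state is a dict: "time_s": time; "joints": joint angles; "dq": joint speeds; "tau": joint torques, N m; "eef_pos": TCP position; "ee_rot": TCP orientation; "force": force on the tool from outside, world axes, zero at the start; "wrist_torque": the same for the moment, N m; "grip_width": opening from 0.0 (shut) to 1.0 (fully open); "grip_force": force on a finger pad.
Only numpy, scipy, OpenCV 4.12 (cv2) and the standard library are available. Lean on these libraries where they do the work, as an engineer would, in place of code of your own. Each camera call takes 0.05 s, during which the arm holds its last target. There are 200 camera calls.

### The job

One of the two pine joints on the bench still gapes: its slotted cam lies open, the slot across the board instead of pointing at the rail. Take the flat-bladed key from its stand, set the blade in that cam's slot and turn it clockwise, gently, until it is fully home against its stop, then put the key back upright in its stand. Leave the tight joint's cam as it is, keep the fingers off the open joint, and do not disturb the other things on the bench.

Things in the scene. Friction and masses are not known exactly. Their poses are not given: they have to be found in the camera images.
- key_handle (a point): centre of the loose key's wooden handle, 46 (x) x 20 (y) x 60 (z) mm, key about 90 g. z points up, away from the blade: flat steel, 24 mm wide (x), 3 mm thick (y), 36 mm long, its edge 66 mm below this point. Grip across y (20 mm). A half turn about z changes nothing. It starts standing in the stand, the handle's underside on the stand's top
- key_tip (a point): middle of the blade's lower edge, on the key's axis, 66 mm below key_handle; same axes
- pocket (a point): middle of the mouth of the pocket in the top of the key stand, a fixed dark wooden block 70 (x) x 60 (y) x 45 mm high; z up. The pocket is 31 mm along x, 11 mm along y, 40 mm deep. With the key home the handle rests on the block's top, its centre 30 mm above this point
- slot_a (a point): centre of the face of the gaping joint's cam, a metal disc 35 mm across, its face 29 mm above the bench, 1 mm below the top of its fixed pine board (110 x 100 x 30 mm). A slot 5.5 mm wide, 8 mm deep runs right across the disc along this point's x (turns with the cam); z up. Blade fully in: handle centre 58 mm above this point; blade resting on the face: 66 mm
- cam_a (a joint): angle of that cam, rad: 0 with its slot parallel to the joint line, grows clockwise seen from above, 1.571 at the hard stop, seated, slot pointing at the rail. Starts at 0.1 to 0.4. Turning takes 0.12 to 0.2 N m, growing; it stays where left. The key can turn up to about 0.15 rad in its play before the cam follows; at the stop the torque climbs steeply: 0.3 N m seats it
- corner_a: pine board that carries cam a, with a pine rail (90 x 56 x 26 mm) at its +x end and a gap of 4 to 6 mm between them at the start, which closes as the cam turns. Origin under the cam's axis at bench level, x towards the rail, z up
- slot_b (a point): the same point on the cam of the tight joint, an equal board and rail with no gap
- cam_b (a joint): angle of the tight joint's cam, rad, counted alike: 1.571, seated, to be left so
- sanding_block: cork sanding block 75 x 34 x 26 mm, origin under its centre
- pencil: flat red carpenter's pencil 170 x 14 x 9 mm, origin under its centre
- glue: white glue bottle, 60 mm across, 150 mm high, origin under its centre
- mallet: wooden mallet lying down, head 80 x 60 x 60 mm, handle 170 mm long to its -y, origin under the head
- tape_measure: black tape measure 65 x 60 x 32 mm, origin under its centre
- try_square: try square, stock 120 x 20 x 16 mm and steel blade 150 mm, origin under the stock's centre
- screw_tray: open plywood tray 100 x 140 x 40 mm, origin under its centre
Mind the look-alikes: they are no part of the job. What is shaped like the part that bears key_handle but green is not meant.

How it is judged:
By the outcome, as a careful person would: the job done as asked, in the order asked, and still so for the second after the job is handed in, with the robot touching nothing.
It also fails if it takes over 67 s, if anything falls off the work surface, if the arm or the gripper's body presses on something with over 40 N, if the wrist force passes 120 N, or if a joint passes its speed limit or range.

## Working session

There is one attempt and no reset: what is moved stays moved. The work goes in short steps, Python scripts to look and compute and a tool call to move; the robot and the scene stay as the last step left them, time stands still between calls to the robot, and variables do not carry over. Pictures are saved under pics/ and viewed, at most 10 in all, crops included, and the job is handed in when it is done.

Besides the shell and the picture viewer there is one more tool, called after ">>>" by a JSON object that holds its "api" and its "payload", one argument or row to a line. drive_tool: Moves the arm, as the interface text tells. Shifts and turns lie within -1 to 1; 1 stands for 0.1 m of shift or pi/4 rad of turn. Its arguments: {"type":"object","properties":{"commands":{"type":"string"},"force":{"type":"number"}},"required":["commands"]}

```bash
mkdir -p pics; ls; cat > h.py <<'E'
import numpy as np, cv2
from scipy.spatial.transform import Rotation as R
from rig import *
def K(c):
    h,w=c["pixels"].shape[:2]; f=h/2/np.tan(np.radians(c["fov_y"])/2); return f
def Rot(c):
    a=np.array(c["attitude"],float)
    return a if a.shape==(3,3) else R.from_quat(a[[1,2,3,0]]).as_matrix()
def ray(c,p):
    f=K(c); d=np.array([(p[0]-c["cx"])/f,(p[1]-c["cy"])/f]); u=d.copy()
    for _ in range(20): u=d/(1+c["k1"]*(u@u))
    return Rot(c)@np.array([u[0],u[1],1.])
def at(c,p,z):
    r=ray(c,p); o=np.array(c["position"],float); return o+r*(z-o[2])/r[2]
def proj(c,P):
    q=Rot(c).T@(np.array(P,float)-c["position"]); u=q[:2]/q[2]; u=u*(1+c["k1"]*(u@u)); f=K(c)
    return np.array([f*u[0]+c["cx"],f*u[1]+c["cy"]])
E
python3 - <<'E'
from h import *
print(sense())
hts=dict(key_handle=75,slot_a=29,corner_a=30,sanding_block=13,pencil=9,glue=75,mallet=30,tape_measure=32,try_square=8,screw_tray=20,pocket=45)
for n in("top","scene"):
    c=capture(n); cv2.imwrite(f"pics/{n}.png",c["pixels"]); print(n,c["position"],c["attitude"],c["fov_y"],c["k1"])
    for k,z in hts.items():
        for b in boxes_of(c,k)[:4]: print(k,np.round(b["position"]),round(b["confidence"],2),at(c,b["position"],z).round())
E
```

```text
pics
{'time_s': 0.0, 'joints': array([-1.32441795e+00,  3.13451604e-01,  1.49845615e+00,  2.55083918e-06,
        1.33099543e+00, -2.23418789e-01]), 'dq': array([-0.00096178, -0.0002747 , -0.00116251,  0.00030027,  0.00042605,
       -0.00022917]), 'tau': array([-8.59081010e-04, -4.12270832e+01, -2.59750378e+01, -2.49346367e-04,
        4.11034824e-03, -4.32145839e-06]), 'eef_pos': array([ 237.59093371, -467.89143828,  247.7270624 ]), 'ee_rot': array([-6.55239981e-04,  9.72537813e-01,  2.32744007e-01, -6.28354235e-06]), 'force': array([ 0.9488221 ,  0.15089411, -1.09462636]), 'wrist_torque': array([ 0.04398033, -0.0747655 , -0.01766206]), 'grip_force': 0.0, 'grip_width': 0.9984693330543045}
top [ 348.80143319    4.062158   1247.62815394] [-0.08564224  0.71328624 -0.69061508  0.08330043] 51.2100116589237 -0.007757925596172853
key_handle [280. 240.] 0.53 [572.  23.  75.]
key_handle [319. 231.] 0.5 [600. -83.  75.]
key_handle [291. 281.] 0.43 [461. -11.  75.]
slot_a [203. 261.] 0.67 [513. 236.  29.]
slot_a [286. 176.] 0.58 [771.  12.  29.]
slot_a [379. 285.] 0.41 [ 463. -253.   29.]
cor
[... 669 characters left out ...]
.]
key_handle [268. 208.] 0.63 [571.  12.  75.]
key_handle [243. 224.] 0.6 [594. -77.  75.]
slot_a [164. 241.] 0.5 [ 500. -260.   29.]
slot_a [321. 183.] 0.46 [498. 237.  29.]
slot_a [161. 228.] 0.4 [ 447. -250.   29.]
corner_a [165. 243.] 0.7 [ 510. -261.   30.]
sanding_block [212. 228.] 0.66 [ 501. -125.   13.]
pencil [289. 201.] 0.67 [500. 120.   9.]
pencil [324. 183.] 0.35 [479. 264.   9.]
glue [361. 226.] 0.74 [754. 176.  75.]
mallet [222. 303.] 0.65 [ 763. -219.   30.]
tape_measure [ 98. 277.] 0.97 [ 545. -436.   32.]
try_square [379. 170.] 0.6 [511. 457.   8.]
screw_tray [314. 268.] 0.76 [770.  24.  20.]
pocket [246. 204.] 0.79 [492. -15.  45.]
pocket [242. 188.] 0.27 [418.   9.  45.]
```

```bash
sleep 1
python3 - <<'E'
import cv2
t=cv2.imread("pics/top.png")[200:320,170:430]
cv2.imwrite("pics/topc.png",cv2.resize(t,None,fx=3,fy=3,interpolation=cv2.INTER_CUBIC))
t=cv2.imread("pics/scene.png")[150:290,120:380]
cv2.imwrite("pics/scc.png",cv2.resize(t,None,fx=3,fy=3,interpolation=cv2.INTER_CUBIC))
E
```

```text
(no output)
```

View pics/topc.png

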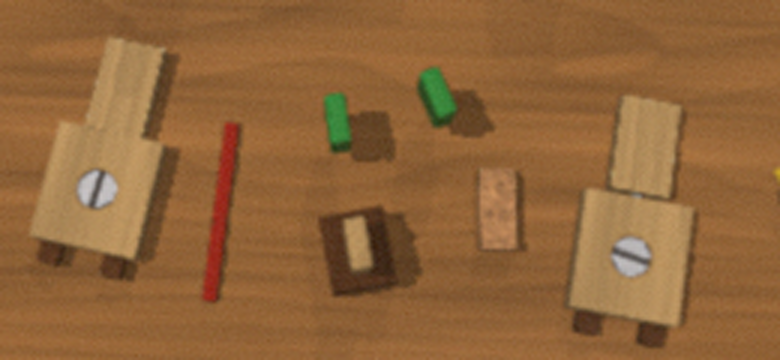

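View pics/scc.png

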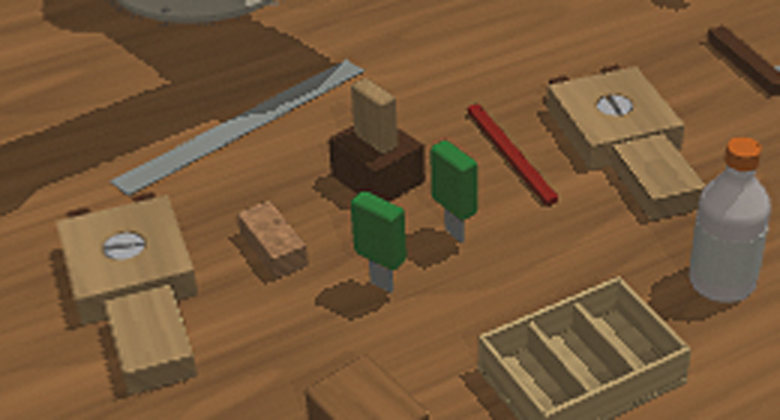

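The wooden key stands in its dark stand at top pixel (289,281). The two green keys at (283,241) and (316,232) are look-alikes. The open cam is the right-hand one at about (380,286), with its slot across the board. The left cam at (202,263) points at its rail, so it's the tight one. Next I'll zoom in to check the choice and measure.

```bash
python3 - <<'E'
import cv2,numpy as np
T=cv2.imread("pics/top.png");S=cv2.imread("pics/scene.png")
def crop(I,x,y,w,h,s): return cv2.resize(I[y:y+h,x:x+w],None,fx=s,fy=s,interpolation=cv2.INTER_CUBIC)
a=crop(T,270,262,40,30,10);b=crop(T,360,270,40,30,10);c=crop(S,225,170,40,30,10)
c2=crop(S,141,216,40,30,10)
cv2.imwrite("pics/z1.png",np.vstack([np.hstack([a,b]),np.hstack([c,c2])]))
E
```

```text
(no output)
```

View pics/z1.png

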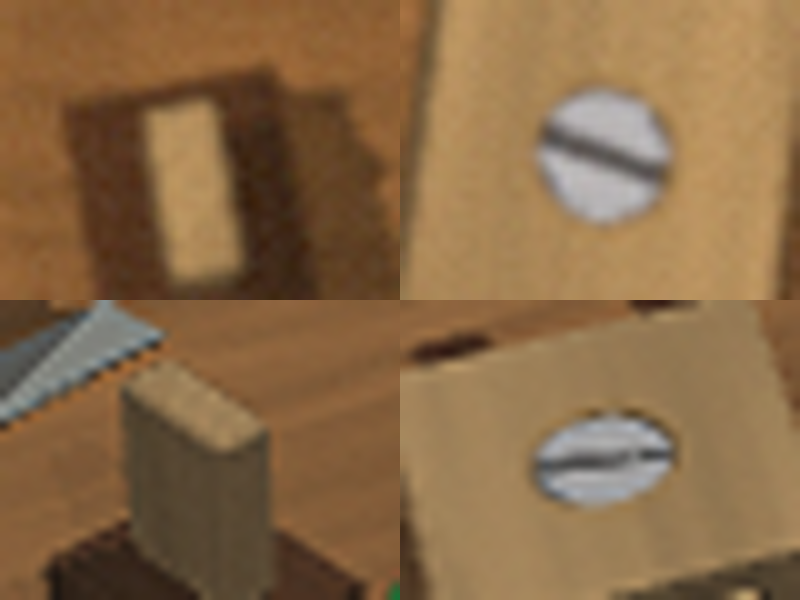

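View pics/scene.png

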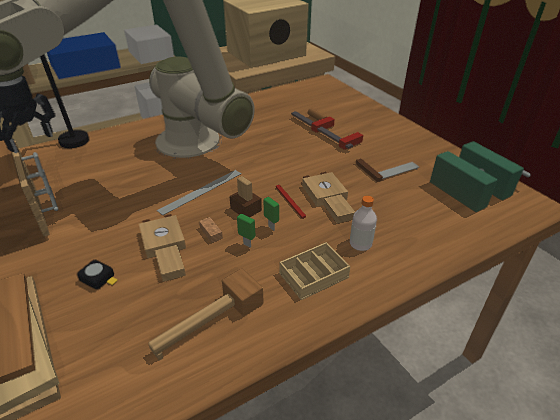

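The crop confirms it: the wooden handle sits in the dark stand, its top centred at pixel (289,281). The gaping cam is at (380,285) with its slot across the board. The steel strip in the scene view is a rule behind the stand, clear of the work.

```bash
cat > m.py <<'E'
from h import *
import sys
def up(c,x,y,w,h,s=10):
    return cv2.resize(c["pixels"][y:y+h,x:x+w],None,fx=s,fy=s,interpolation=cv2.INTER_CUBIC)
def px(x0,y0,p,s=10): return np.array([x0,y0])+(np.array(p)+.5)/s-.5
def disc(c,ctr,h=12):
    x0,y0=int(ctr[0])-h,int(ctr[1])-h; I=up(c,x0,y0,2*h,2*h); S=cv2.cvtColor(I,cv2.COLOR_BGR2HSV)
    m=((S[...,1]<75)).astype(np.uint8)
    n,l,st,ce=cv2.connectedComponentsWithStats(m); 
    pts=np.argwhere(m)[:,::-1]
    pts=pts[np.hypot(*(pts-h*10).T)<h*9]
    hull=cv2.convexHull(pts.astype(np.int32)); e=cv2.fitEllipse(hull)
    ce=at(c,px(x0,y0,e[0]),29)
    E=np.zeros(m.shape,np.uint8); cv2.ellipse(E,(e[0],(e[1][0]*.85,e[1][1]*.85),e[2]),1,-1)
    g=cv2.cvtColor(I,cv2.COLOR_BGR2GRAY).astype(float)
    d=np.argwhere((E>0)&(g<np.percentile(g[E>0],18)))[:,::-1]
    P=np.array([at(c,px(x0,y0,p),29)[:2] for p in d[::5]]); q=P-P.mean(0); v=np.linalg.svd(q,full_matrices=False)[2][0]
    return ce.round(1),np.round(e[1],1),P.mean(0).round(1),np.degrees(np.arctan2(v[1],v[0]))%180
E
python3 - <<'E'
from m import *
for n,p,pb in(("top",(380,285),(203,262)),("scene",(161,231),(324,184))):
    c=capture(n)
    print(n,"a",disc(c,p)); print(n,"b",disc(c,pb))
    if n=="top":
        L=[at(c,px(270,262,p),105)[:2] for p in((143,110),(212,100),(243,270),(172,280))]
    else:
        L=[at(c,px(225,170,p),105)[:2] for p in((125,88),(160,58),(268,130),(228,152))]
    L=np.array(L); print(L.round(1),L.mean(0),np.linalg.norm(L-np.roll(L,-1,0),axis=1))
    e=(L[3]-L[0])+(L[2]-L[1]) if n=="top" else (L[2]-L[1])+(L[3]-L[0]); print(np.degrees(np.arctan2(e[1],e[0]))%180)
    if n=="top":
        B=[at(c,px(170,200,q,3),30)[:2].round(1) for q in((585,188),(695,210),(680,325),(567,305))]; print(B,np.mean(B,0))
        # board edges -> yaw
        B=np.array(B); e=(B[0]-B[3])+(B[1]-B[2]); print(np.degrees(np.arctan2(e[1],e[0])))
        Q=np.array([at(c,px(170,200,q,3),45)[:2] for q in((321,215),(380,207),(393,284),(335,294))]); print(Q.round(),Q.mean(0))
E
```

```text
top a (array([ 462.9, -256.8,   29. ]), array([132. , 137.8]), array([ 463. , -256.7]), np.float64(72.09913426406715))
top b (array([509.3, 239.2,  29. ]), array([128.5, 138.2]), array([508.8, 239.3]), np.float64(166.00392506423063))
[[ 4.802e+02  9.000e+00]
 [ 4.834e+02 -8.900e+00]
 [ 4.398e+02 -1.810e+01]
 [ 4.367e+02  1.000e-01]] [460.02654325  -4.4752938 ] [18.16845397 44.58104446 18.51649295 44.47267267]
11.773933985141554
[array([ 524.6, -215.2]), array([ 507.3, -317. ]), array([ 402.2, -300.2]), array([ 416.8, -197.7])] [ 462.725 -257.525]
-9.152193320539926
[[490.  29.]
 [499. -25.]
 [430. -38.]
 [419.  14.]] [459.361923    -4.97663822]
scene a (array([ 461.1, -255. ,   29. ]), array([ 91. , 142.8]), array([ 460.6, -256.4]), np.float64(68.62251908302858))
scene b (array([509.2, 241.7,  29. ]), array([ 70.9, 122.3]), array([508.2, 241.7]), np.float64(165.9808262071814))
[[444.1 -15.7]
 [435.9  -0.6]
 [482.3   8.9]
 [485.9  -5.4]] [462.04476929  -3.23384762] [17.18008974 47.36909327 14.73123393 43.05659795]
12.61879281331595
```

>>> {"api": "drive_tool", "payload": {
  "commands": "0.139 0.29 -0.03 0 0 -0.0207 60;0.139 0.29 -0.03 0 0 -0.0207 60;0.139 0.29 -0.03 0 0 -0.0207 60;0.139 0.29 -0.03 0 0 -0.0207 60;0.139 0.29 -0.03 0 0 -0.0207 60;0.139 0.29 -0.03 0 0 -0.0207 60;0.139 0.29 -0.03 0 0 -0.0207 60;0.139 0.29 -0.03 0 0 -0.0207 60;0.139 0.29 -0.03 0 0 -0.0207 60;0.139 0.29 -0.03 0 0 -0.0207 60;0.139 0.29 -0.03 0 0 -0.0207 60;0.139 0.29 -0.03 0 0 -0.0207 60;0.139 0.29 -0.03 0 0 -0.0207 60;0.139 0.29 -0.03 0 0 -0.0207 60;0.139 0.29 -0.03 0 0 -0.0207 60;0.139 0.29 -0.03 0 0 -0.0207 60;0 0 0 0 0 0 60;0 0 0 0 0 0 60",
  "force": 40
}}

```text
time_s: 2.8
eef_pos: [460.2, -3.1, 200.1]
ee_rot: [-0.0, 0.994, 0.106, -0.0]
force: [-0.1, -0.2, 0.7]
grip_width: 0.6
grip_force: 0.0
```

>>> {"api": "drive_tool", "payload": {
  "commands": "0 -0.01 -0.15 0 0 0 60;0 0 -0.2 0 0 0 60;0 0 -0.2 0 0 0 60;0 0 -0.2 0 0 0 60;0 0 -0.15 0 0 0 60;0 0 -0.15 0 0 0 60;0 0 -0.1 0 0 0 60;0 0 -0.09 0 0 0 60;0 0 0 0 0 0 60;0 0 0 0 0 0 60;0 0 0 0 0 0 15;0 0 0 0 0 0 15;0 0 0 0 0 0 15;0 0 0 0 0 0 15;0 0 0 0 0 0 15;0 0 0 0 0 0 15;0 0 0 0 0 0 15",
  "force": 60
}}

```text
time_s: 4.22
eef_pos: [460.5, -5.3, 77.0]
ee_rot: [0.0, 0.995, 0.105, 0.001]
force: [-1.5, 0.8, 6.4]
grip_width: 0.226
grip_force: 58.9
```

```bash
python3 st.py
```

```text
t 4.22 pos [460.5  -5.3  77. ] yawx 12.02 tilt [ 0.0014 -0.0005] F [-1.5  0.8  6.4] T [-0.102  0.165 -0.028] grip 0.226 58.9 q6 1.09
```

>>> {"api": "drive_tool", "payload": {
  "commands": "0 0 0.1 0 0 0 15;0 0 0.2 0 0 0 15;0 0 0.2 0 0 0 15;0 0 0.2 0 0 0 15;0 0 0.2 0 0 0 15;0 0 0.05 0 0 0 15;0.001 -0.209 0 0 0 0.1075 15;0.001 -0.209 0 0 0 0.1075 15;0.001 -0.209 0 0 0 0.1075 15;0.001 -0.209 0 0 0 0.1075 15;0.001 -0.209 0 0 0 0.1075 15;0.001 -0.209 0 0 0 0.1075 15;0.001 -0.209 0 0 0 0.1075 15;0.001 -0.209 0 0 0 0.1075 15;0.001 -0.209 0 0 0 0.1075 15;0.001 -0.209 0 0 0 0.1075 15;0.001 -0.209 0 0 0 0.1075 15;0.001 -0.209 0 0 0 0.1075 15;0 0 0 0 0 0 15;0 0 0 0 0 0 15"
}}

```text
time_s: 5.88
eef_pos: [460.8, -256.2, 170.2]
ee_rot: [-0.001, 0.82, 0.573, -0.0]
force: [0.7, -0.3, -1.3]
grip_width: 0.229
grip_force: 58.7
```

>>> {"api": "drive_tool", "payload": {
  "commands": "0 0 -0.15 0 0 0 15;0 0 -0.15 0 0 0 15;0 0 -0.15 0 0 0 15;0 0 -0.1 0 0 0 15;0 0 0 0 0 0 15;0 0 0 0 0 0 15;0 0 0 0 0 0 15"
}}

```text
time_s: 6.47
eef_pos: [461.6, -255.9, 117.0]
ee_rot: [0.001, 0.819, 0.574, 0.0]
force: [-0.4, -0.0, -1.2]
grip_width: 0.227
grip_force: 58.7
```

```bash
python3 - <<'E'
from m import *; from st import st
s=st()
c=capture("scene"); 
for P in([461.1,-255,29],[462.9,-256.8,29],s["eef_pos"]-[0,0,2+66],s["eef_pos"]): print(proj(c,P))
d=capture("top")
a=up(c,145,195,40,55,10); b=up(d,355,260,50,50,8); b=cv2.copyMakeBorder(b,0,150,0,0,cv2.BORDER_CONSTANT)
cv2.imwrite("pics/k1.png",np.hstack([a,b[:550,:400]]))
E
```

```text
t 6.47 pos [ 461.6 -255.9  117. ] yawx 70.06 tilt [ 0.0009 -0.0008] F [-0.4 -0.  -1.2] T [0.014 0.061 0.027] grip 0.227 58.7 q6 -0.38
[160.79823985 231.57384714]
[160.37131825 232.19347465]
[159.26105238 226.07789076]
[154.70662726 205.67259953]
```

View pics/k1.png

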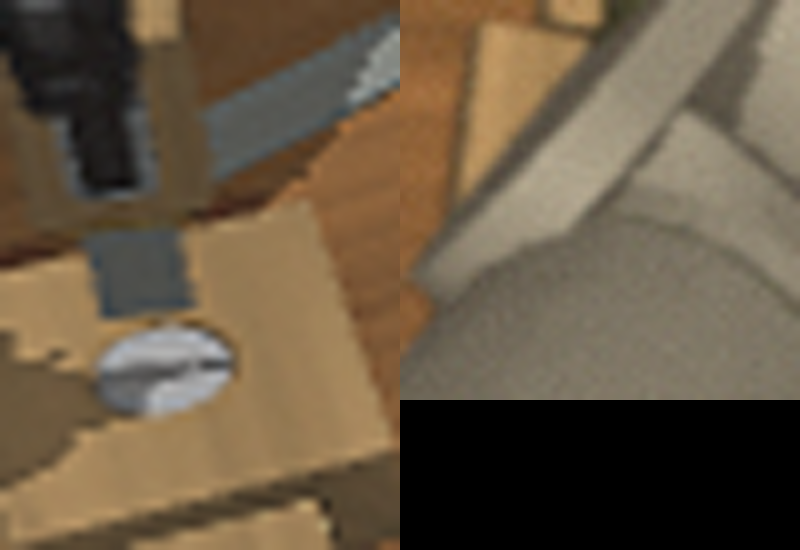

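The picture shows the blade squarely over the cam, its edge centred at (159.4,225.7) against a predicted (159.3,226.1). I'll shift it 0.7 mm in x and lower it slowly.

>>> {"api": "drive_tool", "payload": {
  "commands": "0.008 -0.003 -0.06 0 0 0 15;0 0 -0.06 0 0 0 15;0 0 -0.04 0 0 0 15;0 0 -0.02 0 0 0 15;0 0 -0.02 0 0 0 15;0 0 -0.01 0 0 0 15;0 0 -0.01 0 0 0 15;0 0 -0.01 0 0 0 15;0 0 0 0 0 0 15;0 0 0 0 0 0 15"
}}

```text
time_s: 7.4
eef_pos: [462.1, -256.2, 93.3]
ee_rot: [0.0, 0.819, 0.574, 0.0]
force: [-0.3, 0.7, 0.1]
grip_width: 0.229
grip_force: 58.7
```

```bash
python3 st.py
```

```text
t 7.4 pos [ 462.1 -256.2   93.3] yawx 70.07 tilt [ 0.0001 -0.0001] F [-0.3  0.7  0.1] T [-0.041 -0.025 -0.013] grip 0.229 58.7 q6 -0.38
```

>>> {"api": "drive_tool", "payload": {
  "commands": "0 0 -0.015 0 0 0 15;0 0 -0.015 0 0 0 15;0 0 0 0 0 0 15;0 0 0 0 0 -0.05 15;0 0 0 0 0 -0.05 15;0 0 0 0 0 -0.05 15;0 0 0 0 0 -0.05 15;0 0 0 0 0 -0.05 15;0 0 0 0 0 -0.05 15;0 0 0 0 0 -0.05 15;0 0 0 0 0 -0.05 15;0 0 0 0 0 0 15;0 0 0 0 0 0 15"
}}

```text
time_s: 8.48
eef_pos: [462.1, -256.2, 90.2]
ee_rot: [-0.0, 0.898, 0.439, -0.0]
force: [0.6, -0.1, -2.9]
grip_width: 0.229
grip_force: 58.6
```

```bash
python3 st.py
```

```text
t 8.48 pos [ 462.1 -256.2   90.2] yawx 52.14 tilt [-0.  0.] F [ 0.6 -0.1 -2.9] T [-0.07  -0.12   0.086] grip 0.229 58.6 q6 -0.07
```

>>> {"api": "drive_tool", "payload": {
  "commands": "0 0 0 0 0 -0.06 15;0 0 0 0 0 -0.06 15;0 0 0 0 0 -0.06 15;0 0 0 0 0 -0.06 15;0 0 0 0 0 -0.06 15;0 0 0 0 0 -0.06 15;0 0 0 0 0 -0.06 15;0 0 0 0 0 -0.06 15;0 0 0 0 0 -0.06 15;0 0 0 0 0 -0.06 15;0 0 0 0 0 -0.06 15;0 0 0 0 0 -0.06 15;0 0 0 0 0 -0.06 15;0 0 0 0 0 -0.06 15;0 0 0 0 0 -0.06 15;0 0 0 0 0 -0.06 15;0 0 0 0 0 0 15;0 0 0 0 0 0 15"
}}

```text
time_s: 9.98
eef_pos: [462.0, -256.3, 90.2]
ee_rot: [0.0, 0.997, 0.078, -0.0]
force: [0.7, -1.8, -2.9]
grip_width: 0.225
grip_force: 58.6
```

```bash
python3 - <<'E'
from m import *; from st import st
s=st()
c=capture("scene");st()
cv2.imwrite("pics/k2.png",up(c,135,195,60,60,9))
E
```

```text
t 9.98 pos [ 462.  -256.3   90.2] yawx 8.99 tilt [-0.0002 -0.    ] F [ 0.7 -1.8 -2.9] T [-0.189 -0.025  0.149] grip 0.225 58.6 q6 0.69
t 10.03 pos [ 462.  -256.3   90.2] yawx 8.98 tilt [-0.0002  0.    ] F [ 0.8 -0.9 -4.3] T [-0.253 -0.011  0.128] grip 0.229 58.6 q6 0.69
```

View pics/k2.png

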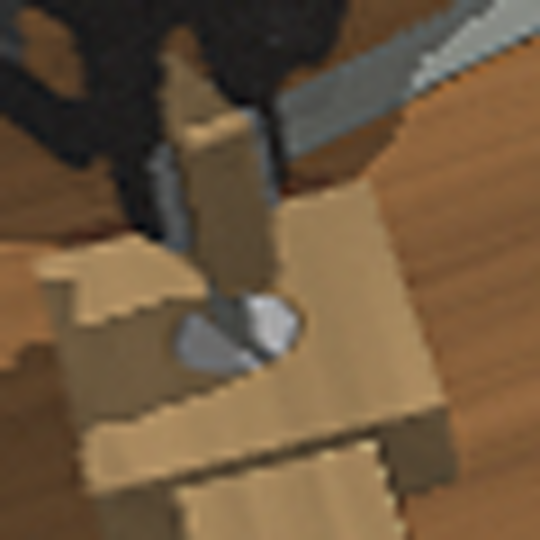

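The cam at crop (237,335) is following the blade and the gap is narrower. I'll go on in finer steps.

>>> {"api": "drive_tool", "payload": {
  "commands": "0 0 0 0 0 -0.05 15;0 0 0 0 0 -0.05 15;0 0 0 0 0 -0.05 15;0 0 0 0 0 -0.05 15;0 0 0 0 0 -0.05 15;0 0 0 0 0 -0.05 15;0 0 0 0 0 -0.05 15;0 0 0 0 0 0 15;0 0 0 0 0 0 15"
}}

```text
time_s: 10.78
eef_pos: [462.0, -256.2, 90.2]
ee_rot: [-0.0, 0.998, -0.059, -0.0]
force: [-0.3, -2.0, -3.2]
grip_width: 0.226
grip_force: 58.6
```

```bash
cat > tz.py <<'E'
from st import *
T=[]
for i in range(4): T.append(sense()["wrist_torque"][2]); capture("top")
s=st(); T.append(s["wrist_torque"][2]); print("Tz",np.mean(T).round(3),np.round(T,3))
E
python3 tz.py
```

```text
t 10.98 pos [ 462.  -256.2   90.2] yawx -6.83 tilt [-0.0002  0.0001] F [-0.3 -1.3 -4.4] T [-0.339  0.067  0.191] grip 0.228 58.6 q6 0.96
Tz 0.149 [0.128 0.119 0.149 0.159 0.191]
```

>>> {"api": "drive_tool", "payload": {
  "commands": "0 0 0 0 0 -0.03 15;0 0 0 0 0 -0.03 15;0 0 0 0 0 -0.03 15;0 0 0 0 0 0 15;0 0 0 0 0 0 15"
}}

```text
time_s: 11.4
eef_pos: [462.0, -256.2, 90.2]
ee_rot: [-0.0, 0.995, -0.095, -0.0]
force: [-0.5, -1.4, -5.4]
grip_width: 0.227
grip_force: 58.6
```

```bash
python3 tz.py
```

```text
t 11.6 pos [ 462.  -256.2   90.2] yawx -10.93 tilt [-0.0002  0.0001] F [-0.5 -2.1 -6.1] T [-0.435  0.157  0.164] grip 0.226 58.7 q6 1.03
Tz 0.166 [0.17  0.219 0.105 0.17  0.164]
```

>>> {"api": "drive_tool", "payload": {
  "commands": "0 0 0 0 0 -0.03 15;0 0 0 0 0 -0.03 15;0 0 0 0 0 0 15;0 0 0 0 0 0 15"
}}

```text
time_s: 11.93
eef_pos: [462.0, -256.2, 90.2]
ee_rot: [-0.0, 0.993, -0.119, -0.0]
force: [-1.2, -1.8, -6.2]
grip_width: 0.225
grip_force: 58.7
```

```bash
python3 tz.py
```

```text
t 12.13 pos [ 462.  -256.2   90.3] yawx -13.63 tilt [-0.0001  0.    ] F [-0.9 -2.2 -6.7] T [-0.436  0.188  0.171] grip 0.225 58.7 q6 1.08
Tz 0.166 [0.177 0.124 0.207 0.154 0.171]
```

>>> {"api": "drive_tool", "payload": {
  "commands": "0 0 0 0 0 -0.03 15;0 0 0 0 0 -0.03 15;0 0 0 0 0 0 15;0 0 0 0 0 0 15"
}}

```text
time_s: 12.47
eef_pos: [462.0, -256.2, 90.3]
ee_rot: [-0.0, 0.99, -0.142, -0.0]
force: [-0.8, -1.3, -5.7]
grip_width: 0.231
grip_force: 58.7
```

```bash
python3 tz.py
```

```text
t 12.67 pos [ 462.  -256.2   90.3] yawx -16.33 tilt [-0.0001  0.0001] F [-1.5 -2.1 -6.3] T [-0.412  0.225  0.156] grip 0.225 58.7 q6 1.13
Tz 0.144 [0.086 0.118 0.18  0.178 0.156]
```

>>> {"api": "drive_tool", "payload": {
  "commands": "0 0 0 0 0 -0.03 15;0 0 0 0 0 -0.03 15;0 0 0 0 0 0 15;0 0 0 0 0 0 15"
}}

```text
time_s: 13.0
eef_pos: [462.0, -256.2, 90.3]
ee_rot: [0.0, 0.986, -0.165, -0.0]
force: [-1.0, -2.1, -6.9]
grip_width: 0.229
grip_force: 58.8
```

```bash
python3 tz.py; python3 - <<'E'
from m import *
c=capture("scene")
cv2.imwrite("pics/k3.png",up(c,135,195,60,60,9))
E
```

```text
t 13.2 pos [ 462.  -256.2   90.3] yawx -19.03 tilt [-0.0001  0.    ] F [-1.2 -2.8 -7.7] T [-0.518  0.254  0.438] grip 0.229 58.8 q6 1.17
Tz 0.419 [0.447 0.418 0.408 0.386 0.438]
```

View pics/k3.png

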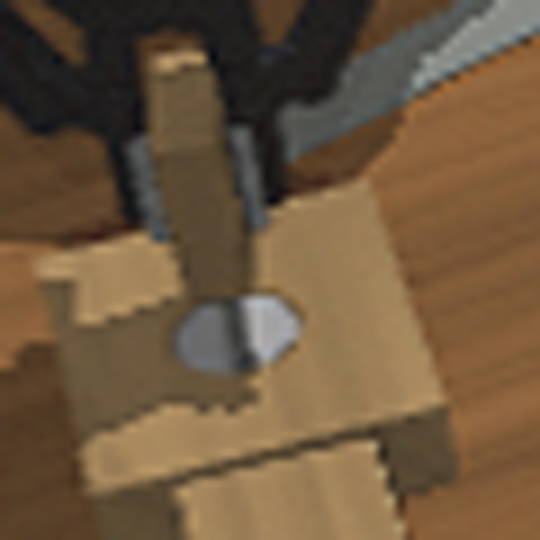

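The torque rose steeply to 0.42 N·m, so the cam is on its stop. The gap at crop (280,465) is closed. I'll ease back within the play and lift.

>>> {"api": "drive_tool", "payload": {
  "commands": "0 0 0 0 0 0.045 15;0 0 0 0 0 0.045 15;0 0 0 0 0 0.03 15;0 0 0 0 0 0 15;0 0 0 0 0 0 15"
}}

```text
time_s: 13.67
eef_pos: [462.4, -256.3, 90.7]
ee_rot: [0.0, 0.993, -0.119, 0.001]
force: [-0.6, -1.8, -0.4]
grip_width: 0.221
grip_force: 59.6
```

```bash
python3 tz.py
```

```text
t 13.87 pos [ 462.1 -256.2   90.4] yawx -13.67 tilt [ 0.0003 -0.    ] F [ 0.5 -0.1 -0.9] T [ 0.02   0.005 -0.01 ] grip 0.222 59.6 q6 1.08
Tz 0.009 [-0.017  0.013  0.014  0.045 -0.01 ]
```

>>> {"api": "drive_tool", "payload": {
  "commands": "0 0 0.03 0 0 0 15;0 0 0.09 0 0 0 15;0 0 0.2 0 0 0 15;0 0 0.2 0 0 0 15;0 0 0.2 0 0 0 15;0 0 0.1 0 0 0 15;0 0.209 0 0 0 0.0476 15;0 0.209 0 0 0 0.0476 15;-0.016 0.209 0 0 0 0.0476 15;0 0.209 0 0 0 0.0476 15;0 0.209 0 0 0 0.0476 15;0 0.209 0 0 0 0.0476 15;0 0.209 0 0 0 0.0476 15;0 0.209 0 0 0 0.0476 15;0 0.209 0 0 0 0.0476 15;0 0.209 0 0 0 0.0476 15;0 0.209 0 0 0 0.0476 15;0 0.209 0 0 0 0.0476 15;0 0 0 0 0 0 15;0 0 0 0 0 0 15"
}}

```text
time_s: 15.53
eef_pos: [460.4, -4.9, 172.5]
ee_rot: [0.0, 0.994, 0.106, 0.0]
force: [0.0, -0.5, -0.3]
grip_width: 0.226
grip_force: 59.6
```

>>> {"api": "drive_tool", "payload": {
  "commands": "0 0 -0.15 0 0 0 15;0 0 -0.15 0 0 0 15;0 0 -0.05 0 0 0 15;0 0 0 0 0 0 15;0 0 0 0 0 0 15"
}}

```text
time_s: 15.95
eef_pos: [460.7, -6.0, 137.7]
ee_rot: [0.0, 0.995, 0.105, 0.0]
force: [0.5, -0.5, -0.6]
grip_width: 0.225
grip_force: 59.6
```

```bash
python3 - <<'E'
from m import *; from st import st
s=st()
c=capture("scene"); d=capture("top")
print(disc(d,(380,285))); print(disc(c,(161,231)))
print(proj(c,s["eef_pos"]-[0,0,68]))
a=up(c,225,150,40,60,9); b=up(d,360,255,40,60,9)
cv2.imwrite("pics/k4.png",np.hstack([a,b]))
E
```

```text
t 15.95 pos [460.7  -6.  137.7] yawx 12.01 tilt [ 0.0001 -0.0001] F [ 0.5 -0.5 -0.6] T [-0.006 -0.01  -0.038] grip 0.225 59.6 q6 1.09
(array([ 463. , -256.8,   29. ]), array([132.2, 137.5]), array([ 463.1, -256. ]), np.float64(170.11389260572244))
(array([ 461.2, -255.2,   29. ]), array([ 89.3, 146.2]), array([ 462.4, -254.7]), np.float64(172.3149174083947))
[243.53600086 190.5637537 ]
```

View pics/k4.png

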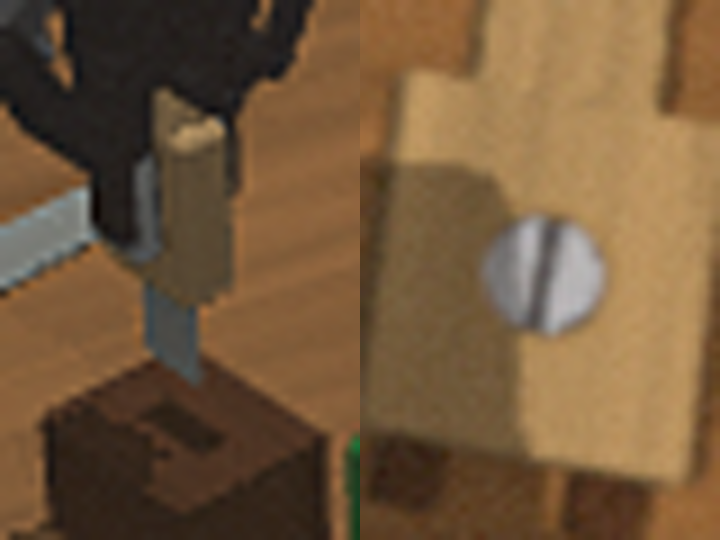

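The right panel shows the slot pointing at the rail, 8 to 10 degrees clockwise of world x, which matches the board. The rail gap is closed. On the left the blade (crop 178,370) is squarely above the pocket (185,427), so I'll lower it.

>>> {"api": "drive_tool", "payload": {
  "commands": "0 0.005 -0.1 0 0 0 15;0 0 -0.1 0 0 0 15;0 0 -0.08 0 0 0 15;0 0 -0.08 0 0 0 15;0 0 -0.08 0 0 0 15;0 0 -0.07 0 0 0 15;0 0 -0.05 0 0 0 15;0 0 -0.02 0 0 0 15;0 0 -0.015 0 0 0 15;0 0 0 0 0 0 15;0 0 0 0 0 0 15"
}}

```text
time_s: 16.97
eef_pos: [460.6, -4.9, 78.0]
ee_rot: [0.0, 0.994, 0.105, 0.0]
force: [0.4, -0.1, -1.2]
grip_width: 0.222
grip_force: 59.6
```

```bash
python3 st.py
```

```text
t 16.97 pos [460.6  -4.9  78. ] yawx 12.07 tilt [ 0.0004 -0.0001] F [ 0.4 -0.1 -1.2] T [0.041 0.019 0.032] grip 0.222 59.6 q6 1.09
```

>>> {"api": "drive_tool", "payload": {
  "commands": "0 0 -0.005 0 0 0 15;0 0 -0.005 0 0 0 15;0 0 0 0 0 0 15;0 0 0 0 0 0 26;0 0 0 0 0 0 30;0 0 0 0 0 0 40;0 0 0 0 0 0 60;0 0 0 0 0 0 60;0 0 0 0 0 0 60;0 0 0 0 0 0 60;0 0 0.05 0 0 0 60;0 0 0.1 0 0 0 60;0 0 0.2 0 0 0 60;0 0 0.2 0 0 0 60;0 0 0.2 0 0 0 60;0 0 0.2 0 0 0 60;0 0 0.2 0 0 0 60;0 0 0.2 0 0 0 60"
}}

```text
time_s: 18.47
eef_pos: [460.3, -4.9, 213.2]
ee_rot: [0.0, 0.994, 0.105, 0.0]
force: [0.2, 0.9, -0.6]
grip_width: 0.598
grip_force: 0.0
```

>>> {"api": "drive_tool", "payload": {
  "commands": "-0.05 0.25 0 0 0 0 60;-0.05 0.25 0 0 0 0 60;-0.05 0.25 0 0 0 0 60;-0.05 0.25 0 0 0 0 60;-0.05 0.25 0 0 0 0 60;-0.05 0.25 0 0 0 0 60;0 0 0 0 0 0 60;0 0 0 0 0 0 60;0 0 0 0 0 0 60"
}}

```text
time_s: 19.22
eef_pos: [430.5, 144.7, 212.0]
ee_rot: [0.0, 0.994, 0.105, 0.0]
force: [-0.7, 0.3, -0.7]
grip_width: 0.597
grip_force: 0.0
```

```bash
python3 - <<'E'
from m import *; from st import st
st()
c=capture("scene"); d=capture("top")
print(disc(d,(380,285)),proj(c,[460.5,-4.5,105]))
a=up(c,140,150,140,120,4); b=up(d,260,200,40,120,4)
cv2.imwrite("pics/k5.png",np.hstack([a,b]))
E
```

```text
t 19.22 pos [430.5 144.7 212. ] yawx 12.08 tilt [ 0.0002 -0.0002] F [-0.7  0.3 -0.7] T [ 0.042 -0.058  0.011] grip 0.597 0.0 q6 1.43
(array([ 463. , -256.7,   29. ]), array([132.2, 138.4]), array([ 463.2, -256.7]), np.float64(167.4927073660156)) [243.36365121 180.0697035 ]
```

View pics/k5.png

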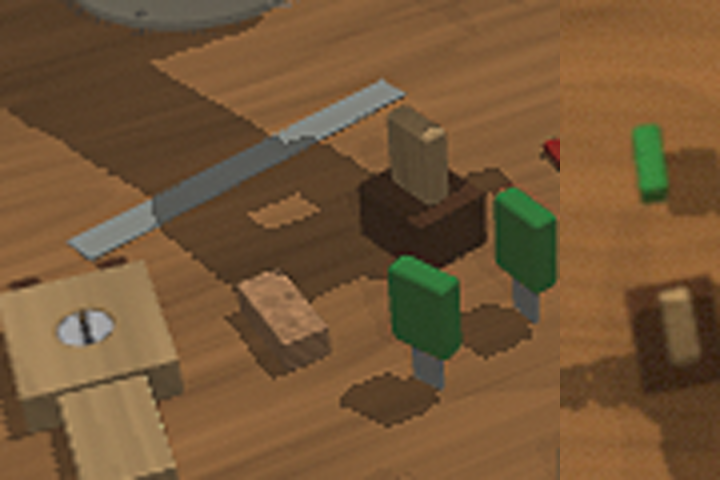

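The key is back upright in its stand, its top at about (244,180) as predicted. The slot points at the rail, the gap is closed and everything else is where it was.

```bash
python3 -c "
from rig import finish_job
print(finish_job())"
```

```text
the job is handed in; nothing more can be done
None
```

The open cam is turned clockwise to its stop (torque rose to 0.42 N·m) and its joint is closed, the key is back upright in its stand, nothing else was moved, and the job was handed in at about 19 s; no verdict came back.

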